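# Mount the ring adapter plate on the test fixture and bolt it

### The job

The ring fixture at the left of the bench is being set up for the next bearing rings. Pick up the flanged adapter plate lying beside it and lower it, hub up, over the fixture's centre post and its locating pin until it lies flat on the seat, without letting it drop; then push the slide bolt by its knob fully home over the edge of the plate and let go. Leave the loose ring and the micrometer at the front of the bench where they are.

Things in the scene. Friction and masses are not known exactly. Their poses are not given: they have to be found in the camera images.
- plate: Loose steel adapter plate, 0.5 kg, flat on a dark 2 mm mat: disc 112 mm across, 10 mm thick, with a round hub 40 mm in diameter rising to 50 mm above the underside. Bore 27.6 mm through both. Grip the hub from above, at any yaw. Opposite the pin hole the rim has a flat 51 mm from the axis. Origin: on the axis at the underside; z up through the hub; x from the axis to the pin hole.
- hub (a point): Point on the plate's axis 35 mm above its underside, inside the hub, at the height to grip; its axes are the plate's.
- pin_hole (a point): Centre, on the plate's underside, of the hole for the locating pin: 15.6 mm in diameter, through the disc, at x = 42 mm in the plate's frame; axes as the plate's. Two small 7 mm holes, 38 mm from the axis at +y and -y, are not for the pin.
- fixture: Ring fixture fixed on the 2 mm mat: grey cast base 200 x 112 x 20 mm (x = -134 to +66 mm, y = -56 to +56) with a raised round seat 108 mm across, 40 mm above its foot, carrying a centre post, a locating pin and, on the -x side, a slide bolt. Origin: on the post's axis at its foot; z up; x from the post to the pin, roughly away from the robot.
- seat (a point): Centre of the seat's flat face, 40 mm above the fixture's foot (42 mm above the bench), at the foot of the steel post, which is 24 mm in diameter and stands 62 mm above the seat, its tip tapered to 10 mm. Axes as the fixture's. The seated plate's origin and axes coincide with these.
- pin (a point): Foot of the locating pin on the seat face, at x = 42 mm in the seat's frame. The pin is 12 mm in diameter, 13 mm high, its tip tapered to 5 mm. The seated plate's pin hole comes here.
- bolt (a joint): Slide bolt, in m: 0 is fully home against its stop, the flat nose reaching 9 mm over the plate's flat, 2 mm above a seated plate; 0.024 is fully drawn back; from 0.012 on the nose clears the plate. It slides level along the fixture's x, towards the post as the value falls, needs about 2 N and stays where it is left. It starts drawn back by 16 to 24 mm.
- bolt_knob (a point): Middle of the bolt's upright black knob, 84 mm above the bench; knob 18 mm in diameter, its top 11 mm above this point, the bolt's bar 20 mm below. Moves with the bolt; when home 112 mm from the post's axis at the fixture's -x side. Between it and the post, 73 to 99 mm from the axis, a bridge 48 mm wide tops out 70 mm above the bench. Pinch or push it from above.
- ring_a: Bystander: plain steel bearing ring, 72 mm across and 12 mm high, lying loose at the front of the bench; origin at the centre of its underside. Behind it and the micrometer stands the tall hardness tester: black base 92 mm high, front left corner near x = 0.46, y = 0.08; its anvil table and head overhang 0.53 m up from about x = 0.5 on, near y = -0.25. Swing past in front of it.
- micrometer: Bystander: outside micrometer, 48 x 130 x 12 mm, lying loose at the front edge of the bench; origin at the centre of its underside.

How it is judged (in metres and radians):
At the end, for the whole second after the job is handed in: The plate lies on the seat, hub up and flat (origin within 4 mm sideways and 2 mm in height of the seat's centre, tilt under 0.03 rad), with the pin in its pin hole (hole within 5 mm of the pin), at rest and released, and the slide bolt is home (joint below 2 mm) (horizontal distance between plate and seat below 0.004 m and z of plate in the frame of seat between -0.002 and 0.002 m and horizontal distance between pin_hole and pin below 0.005 m and angle between plate's own z axis and vertical below 0.03 rad and value of joint bolt below 0.002 m and linear speed of plate below 0.02 m/s); the robot touches nothing.
It fails at once if the plate is dropped or rammed onto the fixture: it moves faster than 0.4 m/s with its underside within 60 mm of the seat's centre (distance between plate and seat below 0.06 m and linear speed of plate above 0.4 m/s).
It fails at once if the loose bearing ring is shifted by more than 30 mm (distance of ring_a from where it was at the start of the episode above 0.03 m).
It fails at once if the micrometer is shifted by more than 30 mm (distance of micrometer from where it was at the start of the episode above 0.03 m).
It also fails if it takes over 50 s, if anything falls off the work surface, if the arm or the gripper's body presses on something with over 40 N, if the wrist force passes 120 N, or if a joint passes its speed limit or range.

### The arm

A 6-joint arm with a two-finger parallel gripper is mounted at the origin on a cart in front of the work surface, level with it; the furniture and walls round the work are solid. World frame = base frame: x ahead of the robot, y to its left, z up, the work surface at z = 0. Lengths are in mm, angles in rad, forces in N, time in s.
With the tool pointing down it reaches from about 275 to 1000 mm from the base axis. Payload 8.4 kg.
Tool frame: the origin (TCP) lies at the centre of the arm's flange, where the gripper is bolted on; the fingertips stand 173 mm ahead of it and the grasp point (between the pads) lies 155 mm ahead of it (r.nose_length is the distance from the TCP to the fingertips, in mm); z points along the fingers, y is the direction in which the jaws open and shut (so a half turn about z gives the same grasp; the last joint's range is limited). The gripper opens to 85 mm and grips with 20 to 120 N. Pads are 22 mm wide; open, the fingers measure 114 mm over their backs; the gripper's body (76 mm by 85 mm) begins 54 mm behind the grasp point. The pads swing forward as they close: fully open they stand 13 mm farther back than shut.
Start: joints at [1.188, 0.353, 1.633, -0, 1.155, -0.002], TCP at [232.289, 580.234, 404.681] pointing down, gripper open.
Joint ranges: [-2.63, 2.63], [-0.92, 2.1], [0.06, 2.66], [-1.3, 4.44], [0, 2.69], [-3.02, 3.02]. Speed limits (rad/s): [2.22, 2.22, 2.79, 3.14, 3.14, 3.14].

### API

Orientations are given as [roll, pitch, yaw] about the fixed x, y, z axes, in that order (R = Rz(yaw) Ry(pitch) Rx(roll)).
In Python, from rig import r, grab_frame, workorder gives the robot as it stands.
- The arm moves only by the tool carry_out, never from a script. Its argument "steps" is a list that holds one entry, the list of rows, each a list of 5 numbers: the opening in per cent of the stroke, from 0 (shut) to 100 (fully open), then the shift along the tool's x, y, z in m, then the turn about the tool's z in degrees. In form: [[[jaw, x, y, z, spin], ...]]. A call has 1 to 8 rows; each row is the pose to reach, as a shift and turn from the pose measured when the call began, along the tool's axes at that moment; what a row does not reach only later rows make up. A row lasts 1/10 s, in which the tool goes at most 50 mm and 8.59 degrees, less where a joint would pass 70% of its speed; a pose out of reach is approached as far as the arm can. A call with a gripper value outside its range is refused whole. The fingers move at their own pace and stop on an object; "squeeze" is the grip in N (left out, the last holds). Time passes only in rows, so rows that repeat a pose let the fingers close. It gives the time, the measured TCP pose, the force and the opening at its end, in the units of the state.
- r.sense(): the state, without advancing time (a new reading comes with each control period).
- grab_frame(name): name is "side" or "top" or "wrist"; returns a dict with "image" (480x640x3 uint8, red, green, blue), "intrinsics" (3x3 intrinsics, pixels), "eye" and "rotation" of the camera in the world; the wrist camera has in their place "T_tool_cam" (4x4, takes a point from camera to tool coordinates, whose origin is the TCP and whose axes are the flange's). Camera axes: x right, y up, looking along -z (the intrinsics and any distortion apply to the point x, -y, -z); pixel columns grow to the right and rows downward; lengths in mm; the calibration is good to about 2 mm. A picture is of the moment at which its call begins: read the wrist's pose just before it. There is no depth.
- workorder.sign_off(): hands the job in, once; it reports no verdict.
The state is a dict: "clock": time; "qpos": joint angles; "qvel": joint speeds; "joint_efforts": joint torques, N m; "eef_pos": TCP position; "tcp_rot": TCP orientation; "contact_force": force on the tool from outside, world axes, zero at the start; "wrist_torque": the same for the moment, N m; "opening": opening from 0.0 (shut) to 1.0 (fully open).
Only numpy, scipy, OpenCV 4.12 (cv2) and the standard library are available. Lean on these libraries where they do the work, as an engineer would, in place of code of your own. Each camera call takes 0.05 s, during which the arm holds its last target.

## Working session

There is one attempt and no reset: what is moved stays moved. The work goes in short steps, Python scripts to look and compute and a tool call to move; the robot and the scene stay as the last step left them, time stands still between calls to the robot, and variables do not carry over. Pictures are saved under pics/ and viewed, and the job is handed in when it is done.

Besides the shell and the picture viewer there is one more tool, called after "Request:" as name([rows], argument=value, ...), one row to a line, values as JSON. carry_out: Moves the arm, as the interface text tells. Its arguments: {"type":"object","properties":{"steps":{"type":"array","items":{"type":"array","items":{"type":"array","items":{"type":"number"}}}},"squeeze":{"type":"number"}},"required":["steps"]}

```bash
mkdir -p pics; ls; python3 - <<'E'
from rig import r, grab_frame, workorder
import cv2,numpy as np
s=r.sense();print(s['clock'],s['eef_pos'],s['tcp_rot'],s['opening'],r.nose_length)
for n in("side","top","wrist"):
    f=grab_frame(n);cv2.imwrite(f"pics/a_{n}.png",f["image"][:,:,::-1])
    print(n,{k:np.round(v,3).tolist() for k,v in f.items() if k!="image"})
    np.save(f"pics/a_{n}.npy",f,allow_pickle=True)
E
```

```text
pics
0.0 [232.19796935 580.0080205  403.96797414] [-3.14022213e+00  2.50033583e-05  2.76081872e+00] 1.000802086480028 173.4
side {'intrinsics': [[528.46, 0.0, 319.626], [0.0, 528.46, 247.218], [0.0, 0.0, 1.0]], 'eye': [324.882, -571.272, 713.884], 'rotation': [0.848, -0.003, -0.282]}
top {'intrinsics': [[486.14, 0.0, 312.444], [0.0, 486.14, 237.522], [0.0, 0.0, 1.0]], 'eye': [413.201, 91.832, 994.019], 'rotation': [0.112, 0.025, -1.545]}
wrist {'intrinsics': [[370.562, 0.0, 323.121], [0.0, 370.562, 243.764], [0.0, 0.0, 1.0]], 'T_tool_cam': [[0.001, 0.965, 0.263, 65.936], [1.0, -0.001, 0.0, 0.199], [0.0, 0.263, -0.965, 30.841], [0.0, 0.0, 0.0, 1.0]]}
```

View pics/a_top.png

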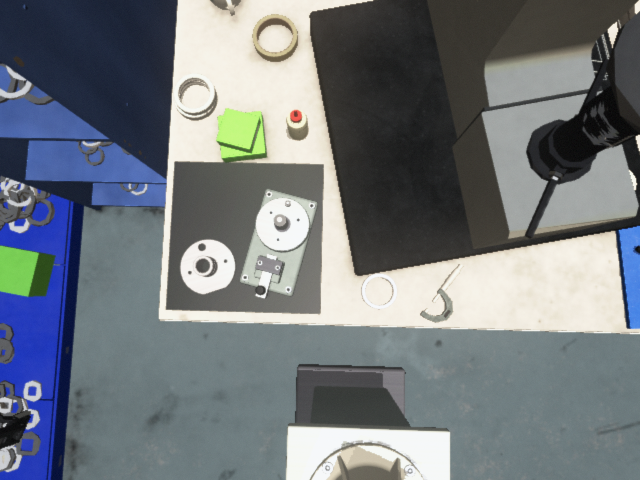

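View pics/a_wrist.png

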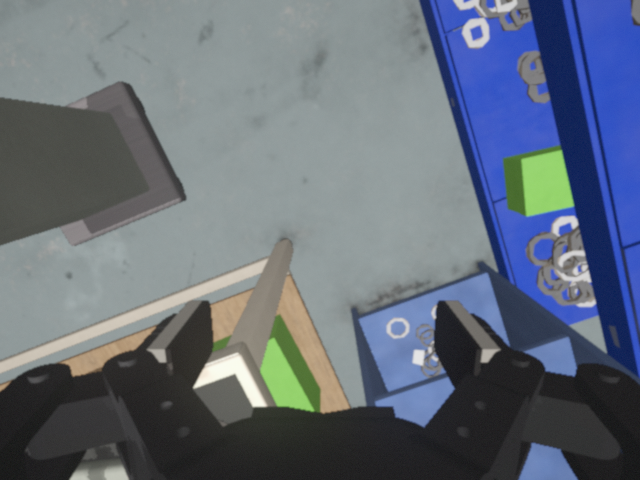

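View pics/a_side.png

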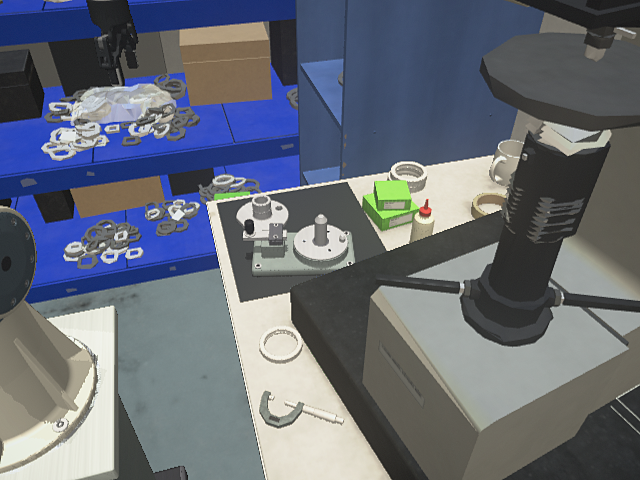

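The top view shows the plate at about (208,266), its pin hole at (202,246). The fixture post is at (281,223) and the knob at (261,291). The arm is off to the left, and the wrist camera sees only floor and shelf. Next I'll enlarge the top and side views.

```bash
cat > h.py <<'E'
import numpy as np,cv2
from scipy.spatial.transform import Rotation as R
def cam(f,s=None):
    if 'eye' in f: return np.array(f['eye']),R.from_euler('xyz',f['rotation']).as_matrix() if np.ndim(f['rotation'])==1 else np.array(f['rotation'])
    Tt=np.eye(4);Tt[:3,:3]=R.from_euler('xyz',s['tcp_rot']).as_matrix();Tt[:3,3]=s['eef_pos']
    T=Tt@np.array(f['T_tool_cam']);return T[:3,3],T[:3,:3]
def ray(f,u,v,s=None):
    e,M=cam(f,s);K=np.array(f['intrinsics']);d=np.array([(u-K[0,2])/K[0,0],-(v-K[1,2])/K[1,1],-1.]);return e,M@d
def onz(f,u,v,z,s=None):
    e,d=ray(f,u,v,s);return e+d*(z-e[2])/d[2]
def proj(f,p,s=None):
    e,M=cam(f,s);K=np.array(f['intrinsics']);q=M.T@(np.array(p)-e);return K[0,0]*q[0]/-q[2]+K[0,2],K[1,1]*(-q[1])/-q[2]+K[1,2]
E
python3 - <<'E'
import cv2,numpy as np
from h import *
t=cv2.imread("pics/a_top.png")[155:320,165:330];cv2.imwrite("pics/b_top.png",cv2.resize(t,None,fx=3.6,fy=3.6,interpolation=cv2.INTER_CUBIC))
t=cv2.imread("pics/a_side.png")[170:310,200:390];cv2.imwrite("pics/b_side.png",cv2.resize(t,None,fx=4,fy=4,interpolation=cv2.INTER_CUBIC))
f=np.load("pics/a_top.npy",allow_pickle=True).item();g=np.load("pics/a_side.npy",allow_pickle=True).item()
p=onz(f,205,266,52);print("hub",p,"side px",proj(g,p))
p=onz(f,281,222,104);print("post",p,proj(g,p))
p=onz(f,261,291,95);print("knob",p,proj(g,p))
p=onz(f,379,291,12);print("ring",p,proj(g,p))
E
```

```text
hub [458.15429537 325.64959437  52.        ] side px (np.float64(260.9553025174208), np.float64(200.34755841467978))
post [540.60689771 175.3410858  104.        ] (np.float64(318.43260905133104), np.float64(216.68042882343713))
knob [412.65099969 208.82114743  95.        ] (np.float64(247.80174216063966), np.float64(221.46868138770526))
ring [418.78568365 -17.198059    12.        ] (np.float64(280.20042780896205), np.float64(340.9914099731265))
```

View pics/b_top.png

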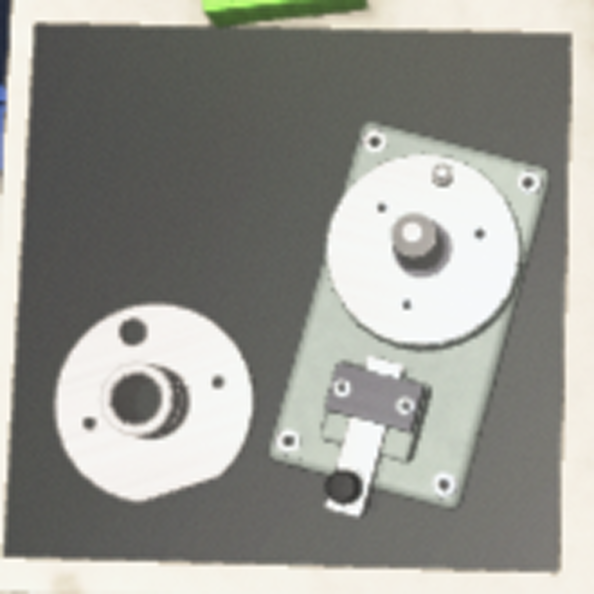

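View pics/b_side.png

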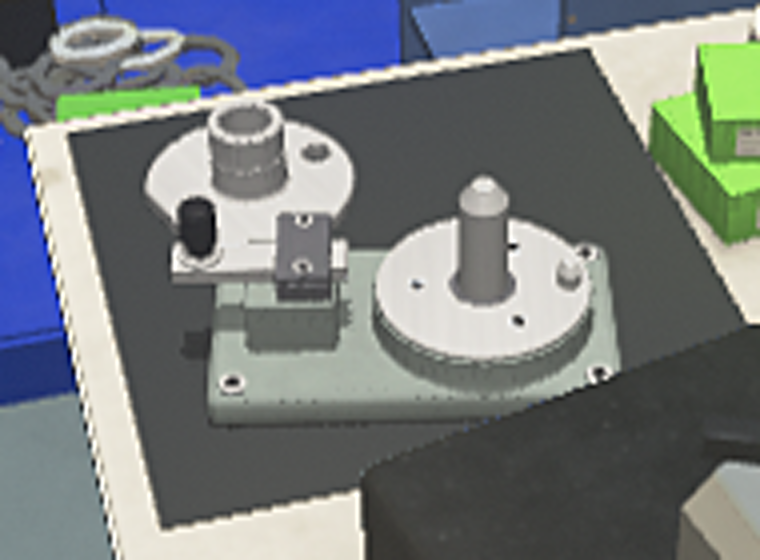

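The enlarged views are clear. In the top crop, the plate disc is centred near (153,402), its pin hole at (133,332), and its flat at the lower right. The seat disc is near (424,250), the post tip at (412,234), the pin at (443,172), and the knob at (343,487). Next I'll fit these shapes.

```bash
python3 - <<'E'
import cv2,numpy as np
from h import *
f=np.load("pics/a_top.npy",allow_pickle=True).item();g=np.load("pics/a_side.npy",allow_pickle=True).item()
im=cv2.cvtColor(cv2.imread("pics/a_top.png"),cv2.COLOR_BGR2GRAY)
roi=np.zeros_like(im);roi[168:308,176:320]=255
m=cv2.bitwise_and(((im>190)*255).astype(np.uint8),roi)
cs,_=cv2.findContours(m,cv2.RETR_EXTERNAL,cv2.CHAIN_APPROX_NONE)
for c in cs:
    if cv2.contourArea(c)<300:continue
    z=12 if c[:,0,0].mean()<240 else 42
    P=np.array([onz(f,*p[0],z)[:2] for p in c]); 
    # robust circle fit
    from scipy.optimize import least_squares
    r=least_squares(lambda a:np.hypot(P[:,0]-a[0],P[:,1]-a[1])-a[2],[*P.mean(0),50],loss='soft_l1')
    print(z,cv2.contourArea(c),r.x)
bt=lambda x,y:((x+.5)/3.6-.5+165,(y+.5)/3.6-.5+155)
bs=lambda x,y:((x+.5)/4-.5+200,(y+.5)/4-.5+170)
for n,q,z in[("hole",(133,332),12),("hub",(138,398),52),("small1",(90,423),12),("small2",(218,382),12),("pin",(443,172),54),("posttip",(412,233),104),("knob",(343,485),95)]:
    print(n,onz(f,*bt(*q),z).round(1))
for n,q,z in[("hole",(316,152),12),("hub",(247,118),52),("pin",(570,268),55),("posttip",(484,183),104),("knob",(196,205),95)]:
    print("side",n,onz(g,*bs(*q),z).round(1))
E
```

```text
12 2216.0 [459.82451748 330.9960785   54.29856253]
42 3898.5 [521.31192822 191.45902585  76.26314794]
hole [498.9 344.6  12. ]
hub [459.6 329.7  52. ]
small1 [446.8 366.3  12. ]
small2 [471.7 294.9  12. ]
pin [586.9 168.2  54. ]
posttip [545.5 179.1 104. ]
knob [415.6 210.9  95. ]
side hole [498.1 342.8  12. ]
side hub [459.9 329.7  52. ]
side pin [584.6 163.   55. ]
side posttip [545.6 178.  104. ]
side knob [414.5 210.2  95. ]
```

```bash
python3 - <<'E'
from h import *
from rig import r
f=np.load("pics/a_top.npy",allow_pickle=True).item();w=np.load("pics/a_wrist.npy",allow_pickle=True).item();s=r.sense()
for q in[(159,320),(175,163),(175,0)]:
    p=onz(f,*q,0);print(p.round(),proj(w,p,s))
for q in [(0,375),(270,262),(240,350),(285,245),(350,400),(360,310)]:
  print(q,[onz(w,*q,z,s).round()[:2] for z in (0,-400,-800)])
E
```

```text
[349. 427.   0.] (np.float64(236.28578682338457), np.float64(353.050775011134))
[676. 413.   0.] (np.float64(330.5804733487983), np.float64(555.4384148514491))
[1042.  435.    0.] (np.float64(427.26463220703806), np.float64(710.5676798392724))
(0, 375) [array([273., 161.]), array([ 382., -315.]), array([ 492., -791.])]
(270, 262) [array([263., 507.]), array([362., 402.]), array([461., 297.])]
(240, 350) [array([347., 433.]), array([535., 248.]), array([723.,  64.])]
(285, 245) [array([252., 529.]), array([339., 448.]), array([426., 367.])]
(350, 400) [array([455., 525.]), array([759., 440.]), array([1063.,  354.])]
(360, 310) [array([351., 576.]), array([543., 545.]), array([735., 515.])]
```

Request:
carry_out([
  [[100, -0.038, -0.018, 0.006, 0], [100, -0.076, -0.037, 0.013, 0], [100, -0.114, -0.055, 0.02, 0], [100, -0.152, -0.073, 0.027, 0], [100, -0.19, -0.092, 0.034, 0], [100, -0.228, -0.11, 0.041, 0], [100, -0.266, -0.129, 0.048, 0], [100, -0.304, -0.147, 0.054, 0]],
])

```text
clock: 0.95
eef_pos: [460.6, 329.0, 349.8]
tcp_rot: [-3.14, -0.0, 2.761]
contact_force: [0.1, 0.8, 0.3]
opening: 1.002
```

```bash
cat > shot.py <<'E'
import sys
from rig import r, grab_frame
from h import *
def shot(n,tag):
    s=r.sense();f=grab_frame(n);cv2.imwrite(f"pics/{tag}.png",f["image"][:,:,::-1]);np.save(f"pics/{tag}.npy",(f,{k:s[k] for k in('eef_pos','tcp_rot')}),allow_pickle=True)
    print(s['clock'],s['eef_pos'].round(1),s['tcp_rot'].round(4),s['contact_force'].round(1),s['opening'],np.abs(s['qvel']).max())
if __name__=="__main__": shot(sys.argv[1],sys.argv[2])
E
python3 shot.py wrist c_w; python3 shot.py wrist c_w2
```

```text
0.95 [460.6 329.  349.8] [-3.1401e+00 -2.0000e-04  2.7608e+00] [0.1 0.8 0.3] 1.0022192321194208 0.7415457813148961
1.0 [463.6 325.4 349. ] [-3.1382e+00  1.9000e-03  2.7599e+00] [ 2.9 -3.7 -0. ] 1.0017493733918474 0.12954098293101587
```

View pics/c_w2.png

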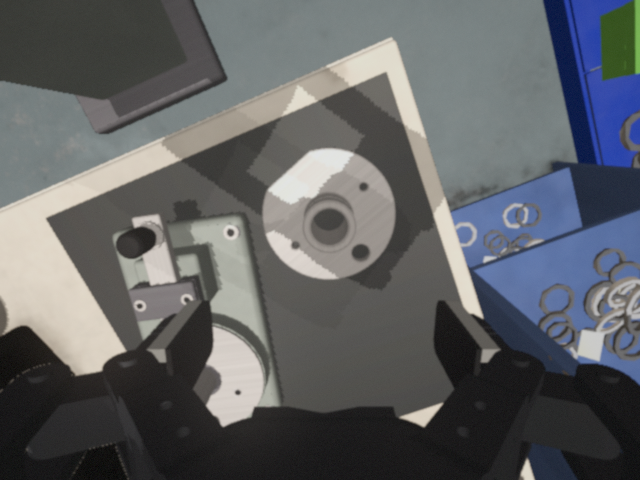

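The wrist view shows the plate near (329,214), with the hub top at (328,222) and the pin hole at (360,252). The fixture's knob is at (137,241). I'll take a settled frame and measure from that.

```bash
python3 shot.py wrist c_w3; python3 shot.py wrist c_w4; python3 - <<'E'
import cv2
t=cv2.imread("pics/c_w4.png")[130:300,240:420];cv2.imwrite("pics/c_crop.png",cv2.resize(t,None,fx=3.5,fy=3.5,interpolation=cv2.INTER_CUBIC))
E
```

```text
1.05 [462.1 327.2 349.4] [-3.1388e+00  4.0000e-04  2.7572e+00] [ 0.3 -0.6 -0.8] 1.0000627639223028 0.0702989635450601
1.1 [461.  328.7 349.7] [-3.1395e+00 -4.0000e-04  2.7572e+00] [-0.4  0.4  0.1] 0.9998050982812915 0.0531798307657308
```

View pics/c_crop.png

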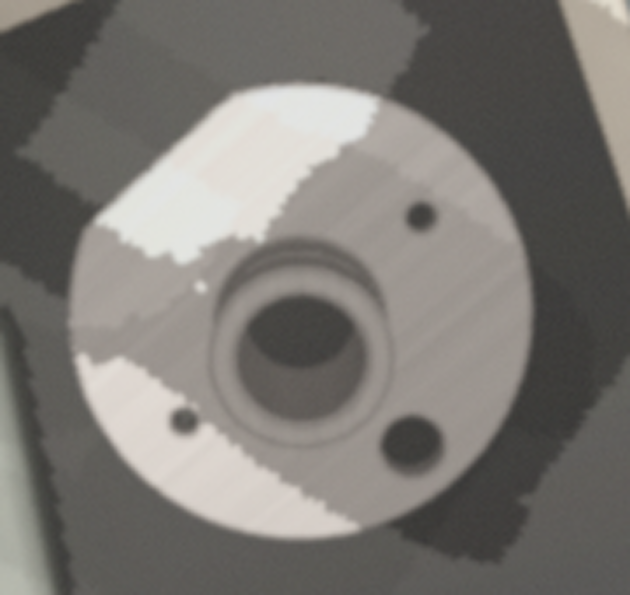

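The crop shows the hub top circle at (301,356), the disc centre near (301,311), the pin hole at (412,444), and the small holes at (185,421) and (421,216).

```bash
python3 - <<'E'
from h import *
f,s=np.load("pics/c_w4.npy",allow_pickle=True)
b=lambda x,y:((x+.5)/3.5-.5+240,(y+.5)/3.5-.5+130)
P={}
for n,q,z in[("hubtop",(301,356),52),("disc",(301,311),12),("hole",(412,444),12),("s+y",(421,216),12),("s-y",(185,421),12),("boretop",(301,357),52)]:
    P[n]=onz(f,*b(*q),z,s);print(n,P[n].round(1))
d=P["s+y"]-P["s-y"];print(np.linalg.norm(d),"yaw",np.arctan2(-d[0],d[1]),"mid",(P["s+y"]+P["s-y"])/2)
for c in("disc","hubtop"):
  d=P["hole"]-P[c];print(np.linalg.norm(d[:2]),np.arctan2(d[1],d[0]))
print(s)
E
```

```text
hubtop [459.1 331.   52. ]
disc [457.6 331.8  12. ]
hole [499.  344.8  12. ]
s+y [447.  366.6  12. ]
s-y [472.5 295.   12. ]
boretop [459.3 330.9  52. ]
75.96937032969939 yaw 0.34204365883812593 mid [459.75423333 330.79258852  12.        ]
43.348614987109514 0.3043390165350075
42.19954986823049 0.3322270686262774
{'eef_pos': array([461.03128719, 328.68282752, 349.66371346]), 'tcp_rot': array([-3.13948158e+00, -4.46530287e-04,  2.75720694e+00])}
```

Request:
carry_out([
  [[100, 0.002, 0.001, 0.04, 0], [100, 0.002, 0.001, 0.08, 0], [100, 0.002, 0.001, 0.11, 0], [100, 0.002, 0.001, 0.12, 0], [100, 0.002, 0.001, 0.12, 0]],
])

```text
clock: 1.65
eef_pos: [457.7, 331.8, 229.0]
tcp_rot: [-3.138, -0.002, 2.76]
contact_force: [0.4, 0.6, 0.2]
opening: 1.001
```

Request:
carry_out([
  [[100, -0.002, 0, 0.02, 0], [100, -0.002, 0, 0.034, 0], [100, -0.002, 0, 0.037, 0], [100, -0.002, 0, 0.037, 0]],
])

```text
clock: 2.05
eef_pos: [459.5, 331.2, 192.3]
tcp_rot: [-3.138, -0.002, 2.76]
contact_force: [0.0, -0.0, 0.4]
opening: 1.002
```

```bash
python3 shot.py wrist d_w;python3 shot.py side d_s
```

```text
2.05 [459.5 331.2 192.3] [-3.1379e+00 -2.1000e-03  2.7597e+00] [ 0.  -0.   0.4] 1.0023725144913873 0.011612982962277365
2.1 [459.6 331.2 192.7] [-3.1385e+00 -1.8000e-03  2.7597e+00] [ 0.6 -0.4  0.9] 1.0026351329471535 0.008760069344848416
```

View pics/d_w.png

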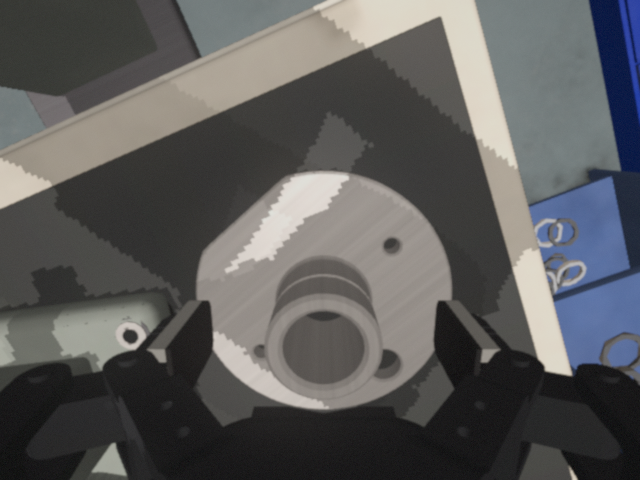

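The hub sits centred between the fingers at about (323,348), so I'll close the jaws.

Request:
carry_out([
  [[40, 0, 0, 0, 0], [20, 0, 0, 0, 0], [20, 0, 0, 0, 0], [20, 0, 0, 0, 0], [20, 0, 0, 0, 0], [20, 0, 0, 0, 0]],
], squeeze=70)

```text
clock: 2.75
eef_pos: [459.9, 331.3, 193.6]
tcp_rot: [-3.139, -0.001, 2.759]
contact_force: [-1.1, -1.7, 8.3]
opening: 0.451
```

Request:
carry_out([
  [[20, 0, 0, -0.005, 0], [20, 0, 0, -0.03, 0], [20, 0, 0, -0.07, 0], [20, 0, 0, -0.11, 0], [20, 0, 0, -0.14, 0], [20, 0, 0, -0.15, 0], [20, 0, 0, -0.15, 0]],
])

```text
clock: 3.45
eef_pos: [460.3, 331.6, 344.4]
tcp_rot: [-3.141, -0.0, 2.759]
contact_force: [0.6, 0.3, -5.5]
opening: 0.446
```

```bash
python3 shot.py wrist e_w;python3 shot.py side e_s
```

```text
3.45 [460.3 331.6 344.4] [-3.1409e+00 -2.0000e-04  2.7594e+00] [ 0.6  0.3 -5.5] 0.44642839422537384 0.04029916870019034
3.5 [459.9 331.3 342.8] [-3.1387e+00 -1.6000e-03  2.7594e+00] [-0.4 -0.4 -5.6] 0.4489729100819514 0.027549226151482104
```

View pics/e_w.png

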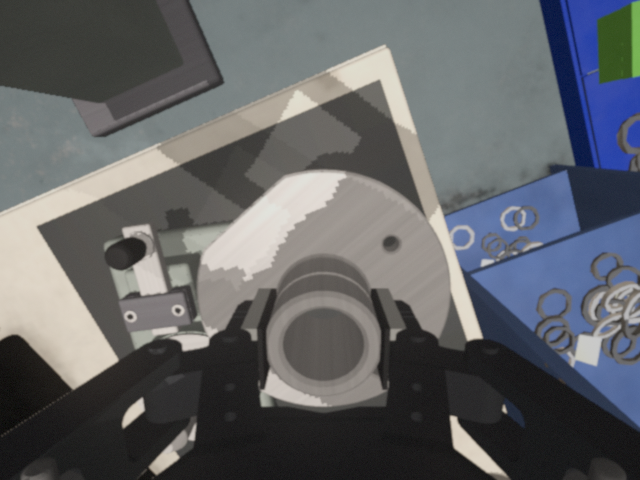

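View pics/e_s.png

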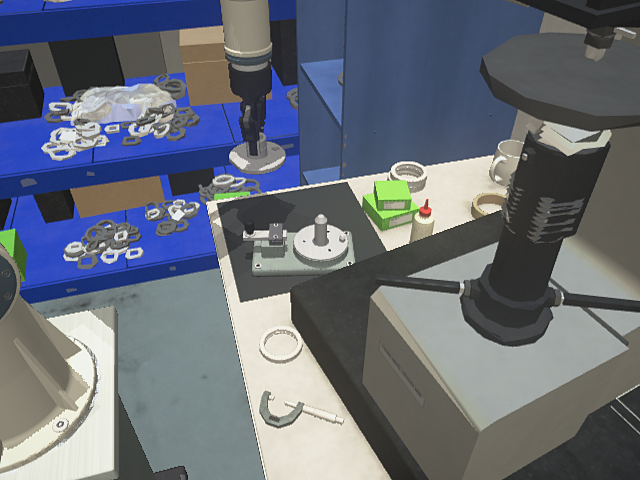

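The plate is lifted level and centred in the jaws, with the wrist force showing about 5.6 N of weight. Next I'll refine the fixture pose from the starting top and side frames, using the base screws, seat disc, post and pin.

```bash
python3 - <<'E'
from h import *
from scipy.optimize import least_squares
f=np.load("pics/a_top.npy",allow_pickle=True).item();g=np.load("pics/a_side.npy",allow_pickle=True).item()
bt=lambda x,y:((x+.5)/3.6-.5+165,(y+.5)/3.6-.5+155)
bs=lambda x,y:((x+.5)/4-.5+200,(y+.5)/4-.5+170)
S=[onz(f,*bt(*q),22)[:2] for q in[(374,142),(528,182),(288,440),(444,484)]]
a=lambda d:np.arctan2(d[1],d[0])
print("screws",np.round(S,1),"long",a(S[0]-S[2]),a(S[1]-S[3]),"short",a(S[0]-S[1])-np.pi/2,a(S[2]-S[3])-np.pi/2)
h=[onz(f,*bt(*q),42)[:2] for q in[(382,208),(480,234),(407,305)]];print("seat holes top",np.round(h,1),np.mean(h,0))
k=[onz(g,*bs(*q),42)[:2] for q in[(418,285),(513,246),(518,321)]];print("seat holes side",np.round(k,1),np.mean(k,0))
im=cv2.cvtColor(cv2.imread("pics/a_top.png"),cv2.COLOR_BGR2GRAY)
for th in(205,215,225):
  roi=np.zeros_like(im);cv2.circle(roi,(282,224),32,255,-1)
  m=cv2.bitwise_and(((im>th)*255).astype(np.uint8),roi)
  c=max(cv2.findContours(m,cv2.RETR_EXTERNAL,cv2.CHAIN_APPROX_NONE)[0],key=cv2.contourArea)
  P=np.array([onz(f,*p[0],42)[:2] for p in c])
  r=least_squares(lambda a:np.hypot(P[:,0]-a[0],P[:,1]-a[1])-a[2],[*P.mean(0),50],loss='soft_l1');print(th,r.x,np.abs(r.fun).mean())
for n,q,z in[("pinbase",(568,285),42),("postbase",(483,288),42)]: print(n,onz(g,*bs(*q),z).round(1))
E
```

```text
screws [[609.2 210.4]
 [588.1 122.6]
 [439.9 252.2]
 [417.8 164.6]] long -0.2420293650436759 -0.2417095147571142 short -0.23537690640778464 -0.24662002244970194
seat holes top [[568.2 202.2]
 [555.  147.6]
 [514.7 186.5]] [545.98308257 178.79292279]
seat holes side [[514.7 185.7]
 [567.7 201.4]
 [553.8 147.1]] [545.39617613 178.0486483 ]
205 [547.29929168 178.58510692  52.23661154] 1.978230318683428
215 [546.47075591 179.34220269  51.45725687] 0.4667178662474344
225 [546.40999955 179.29663678  51.25035876] 0.48578484539285
pinbase [584.9 165.6  42. ]
postbase [544.5 174.8  42. ]
```

Request:
carry_out([
  [[20, -0.015, -0.012, 0, 4], [20, -0.042, -0.033, 0, 10], [20, -0.072, -0.057, 0, 17], [20, -0.102, -0.081, 0, 24], [20, -0.125, -0.1, 0, 30], [20, -0.137, -0.109, 0, 33.35], [20, -0.137, -0.109, 0, 33.35], [20, -0.137, -0.109, 0, 33.35]],
])

```text
clock: 4.35
eef_pos: [545.5, 178.6, 340.1]
tcp_rot: [-3.133, -0.001, 2.178]
contact_force: [0.0, 0.3, -5.0]
opening: 0.445
```

```bash
python3 shot.py wrist f_w;python3 shot.py side f_s;python3 shot.py top f_t
```

```text
4.35 [545.5 178.6 340.1] [-3.1332e+00 -1.0000e-03  2.1776e+00] [ 0.   0.3 -5. ] 0.44520455989858315 0.021005791049877834
4.4 [545.4 179.1 340.4] [-3.1338e+00 -9.0000e-04  2.1783e+00] [ 0.   0.5 -4.1] 0.44530500848481686 0.013526754021351079
4.45 [545.4 179.4 340.8] [-3.1344e+00 -6.0000e-04  2.1788e+00] [-0.1  1.  -4.4] 0.44903164733408035 0.009609880687851317
```

View pics/f_w.png

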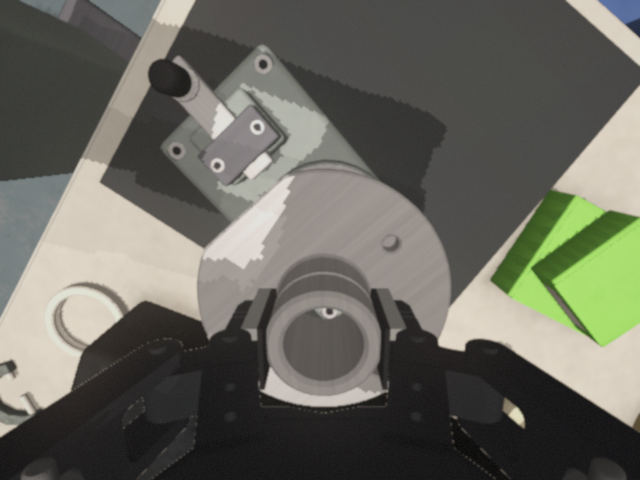

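View pics/f_s.png

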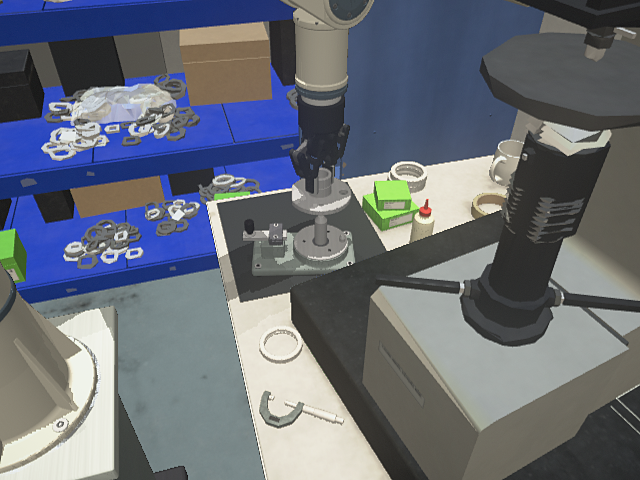

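View pics/f_t.png

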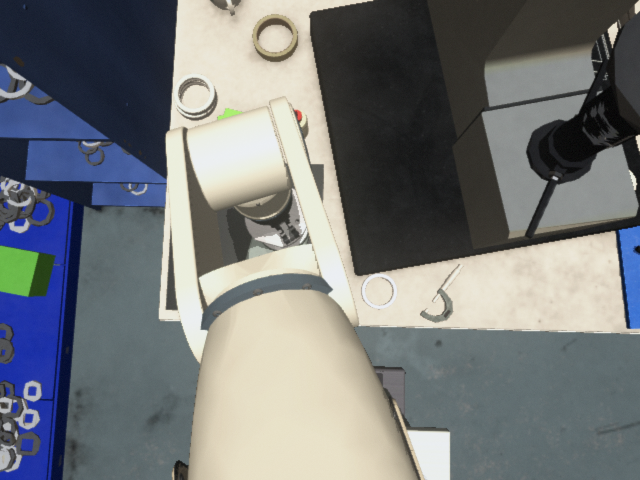

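In the wrist view the post tip shows inside the bore at about (329,311), and two base screws are at (263,64) and (177,150). I'll cross-check the post position from those.

```bash
python3 shot.py wrist g_w; python3 - <<'E'
from h import *
f,s=np.load("pics/g_w.npy",allow_pickle=True)
im=cv2.imread("pics/g_w.png")
A=cv2.resize(im[290:400,265:385],None,fx=6,fy=5,interpolation=cv2.INTER_CUBIC)
cv2.imwrite("pics/g_c.png",A)
p=(545.9,178.7)
c,sn=np.cos(-.242),np.sin(-.242)
W=lambda x,y,z:(p[0]+c*x-sn*y,p[1]+sn*x+c*y,z)
print("pred post",proj(f,W(0,0,104),s),"knob",proj(f,W(-134.7,0,95),s))
# screw offsets in fixture frame from top fit
for q in[(439.9,252.2),(417.8,164.6)]: print("pred screw",proj(f,(*q,22),s))
print("hub top pred (TCP axis)",proj(f,(s['eef_pos'][0],s['eef_pos'][1],s['eef_pos'][2]-141),s))
print("meas screws",onz(f,263,64,22,s),onz(f,177,150,22,s))
E
```

```text
4.5 [545.5 179.6 341.2] [-3.135e+00 -4.000e-04  2.179e+00] [-0.5 -0.8 -5.6] 0.4471117072351434 0.00731591866878439
pred post (np.float64(324.6451281148633), np.float64(261.5896268109198)) knob (np.float64(159.77702501094464), np.float64(76.84512351601003))
pred screw (np.float64(262.12818595940223), np.float64(64.49039372210319))
pred screw (np.float64(175.42322018110372), np.float64(150.10019956535217))
hub top pred (TCP axis) (np.float64(324.37467342591964), np.float64(348.0721322957099))
meas screws [440.23916982 252.82586502  22.        ] [418.7450766 165.348614   22.       ]
```

View pics/g_c.png

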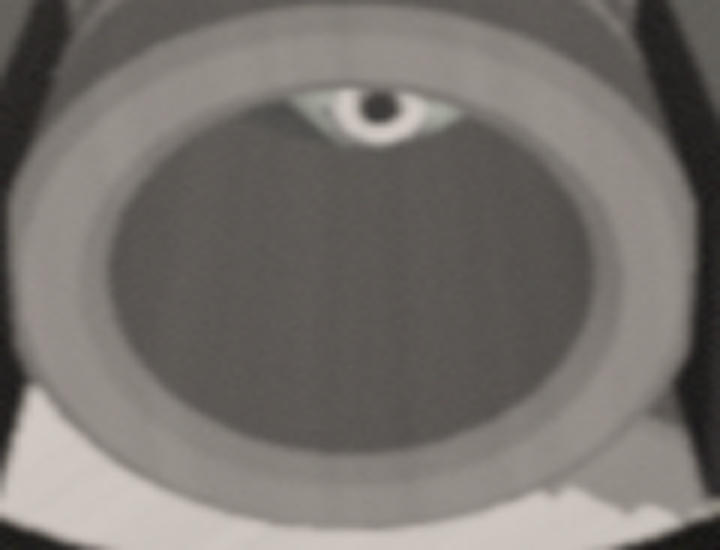

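Correction: what shows in the bore is a base screw, not the post, which is hidden at this tilt. The two visible screws agree with the top fit to within 1 mm. I'll check the plate's position in the hand by projecting the hub-top circle extents.

```bash
python3 - <<'E'
from h import *
f,s=np.load("pics/g_w.npy",allow_pickle=True)
T=np.array(f['T_tool_cam']);K=np.array(f['intrinsics'])
def pt(P):
    q=(np.linalg.inv(T)@np.c_[P,np.ones(len(P))].T)[:3];return K[0,0]*q[0]/-q[2]+K[0,2],K[1,1]*-q[1]/-q[2]+K[1,2]
a=np.linspace(0,2*np.pi,721)
for z in(139,141.5,144):
  for x0 in(-1,0,1):
    for r in(20,13.8):
      u,v=pt(np.c_[x0+r*np.cos(a),r*np.sin(a),z+0*a]);print(z,x0,r,np.round([u.min(),u.max(),v.min(),v.max()],1))
print("meas outer",265+10/6,265+697/6,290+5/5,290+528/5,"bore",265+108/6,265+595/6,290+85/5,290+455/5)
# small hole at +y: disc top, x=0.. in plate frame; plate yaw rel tool
e,d=np.array(T[:3,3]),T[:3,:3]@np.array([(390.5-K[0,2])/K[0,0],-(242.5-K[1,2])/K[1,1],-1])
print("small hole tool",e+d*(181.6-e[2])/d[2])
E
```

```text
139 -1 20 [260.8 382.4 297.6 405.5]
139 -1 13.8 [279.6 363.5 315.6 389.9]
139 0 20 [260.6 382.5 294.7 403. ]
139 0 13.8 [279.6 363.6 312.7 387.4]
139 1 20 [260.5 382.6 291.7 400.5]
139 1 13.8 [279.5 363.7 309.8 384.9]
141.5 -1 20 [262.  381.2 294.5 400.6]
141.5 -1 13.8 [280.5 362.7 312.1 385.3]
141.5 0 20 [261.9 381.3 291.6 398.2]
141.5 0 13.8 [280.4 362.8 309.3 382.8]
141.5 1 20 [261.7 381.5 288.7 395.7]
141.5 1 13.8 [280.3 362.9 306.5 380.3]
144 -1 20 [263.1 380.1 291.5 395.9]
144 -1 13.8 [281.3 362.  308.8 380.8]
144 0 20 [263.  380.2 288.6 393.5]
144 0 13.8 [281.2 362.  306.1 378.3]
144 1 20 [262.9 380.3 285.8 391.1]
144 1 13.8 [281.1 362.1 303.3 375.9]
meas outer 266.6666666666667 381.1666666666667 291.0 395.6 bore 283.0 364.1666666666667 307.0 381.0
small hole tool [ 25.52087334  28.89551919 181.6       ]
```

Request:
carry_out([
  [[20, -0.001, 0, 0.015, 0], [20, -0.001, 0, 0.03, 0], [20, -0.001, 0, 0.042, 0], [20, -0.001, 0, 0.042, 0], [20, -0.001, 0, 0.042, 0]],
])

```text
clock: 5.05
eef_pos: [545.9, 179.0, 299.5]
tcp_rot: [-3.135, -0.0, 2.18]
contact_force: [0.3, 0.2, -4.6]
opening: 0.45
```

```bash
python3 shot.py side h_s; python3 shot.py wrist h_w; python3 - <<'E'
import cv2
a=cv2.resize(cv2.imread("pics/h_s.png")[130:290,230:390],None,fx=3.6,fy=3.6,interpolation=cv2.INTER_CUBIC);cv2.imwrite("pics/h_c.png",a)
E
```

```text
5.05 [545.9 179.  299.5] [-3.1352e+00 -3.0000e-04  2.1796e+00] [ 0.3  0.2 -4.6] 0.4495005522235998 0.010690443953157719
5.1 [546.1 178.9 299.9] [-3.1361  0.      2.1794] [-0.2  0.4 -5.3] 0.4504382082088671 0.007696118795456939
```

View pics/h_c.png

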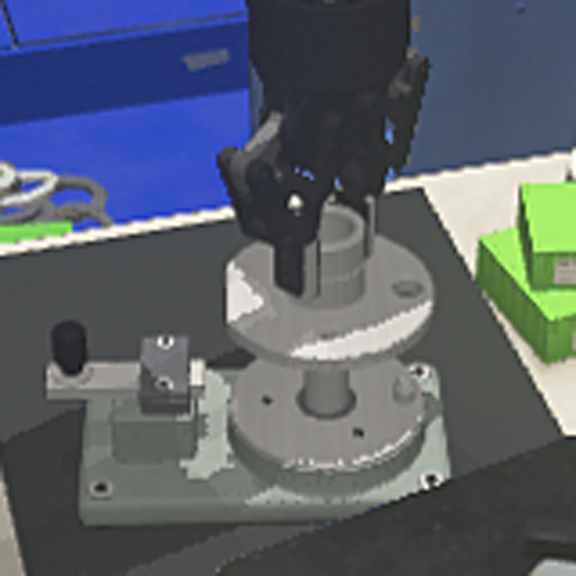

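View pics/h_w.png

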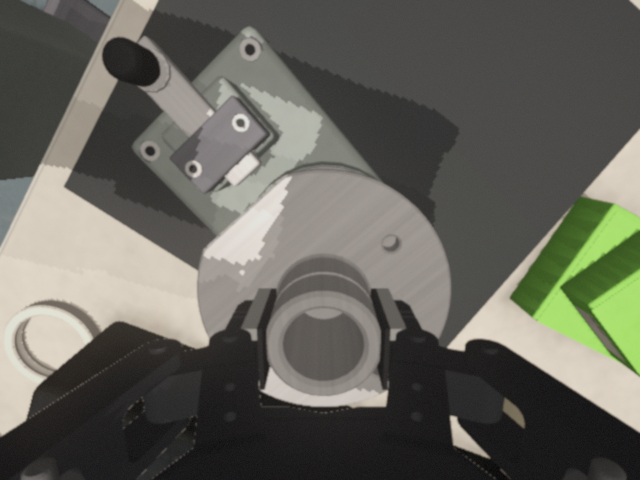

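The side crop shows the plate directly above the post, with the pin hole at (407,290) above the pin at (404,388). I'll descend in checked steps.

Request:
carry_out([
  [[20, 0, 0, 0.008, 0], [20, 0, 0, 0.016, 0], [20, 0, 0, 0.024, 0], [20, 0, 0, 0.028, 0], [20, 0, 0, 0.028, 0]],
])

```text
clock: 5.65
eef_pos: [545.8, 178.7, 271.1]
tcp_rot: [-3.135, -0.0, 2.179]
contact_force: [-0.2, -0.1, -4.8]
opening: 0.449
```

```bash
python3 shot.py wrist i_w; python3 - <<'E'
import cv2
a=cv2.resize(cv2.imread("pics/i_w.png")[280:410,250:400],None,fx=4.5,fy=4.5,interpolation=cv2.INTER_CUBIC);cv2.imwrite("pics/i_c.png",a)
E
```

```text
5.65 [545.8 178.7 271.1] [-3.1350e+00 -3.0000e-04  2.1793e+00] [-0.2 -0.1 -4.8] 0.4492552395566282 0.01378482507249279
```

View pics/i_c.png

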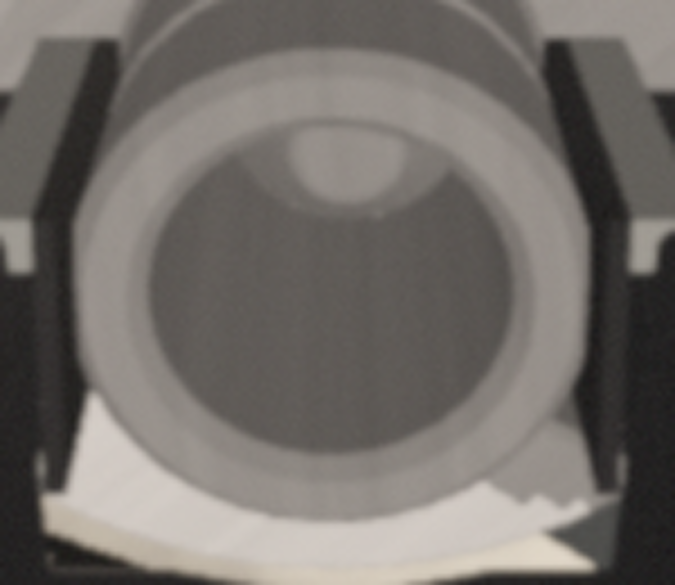

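The post tip shows inside the bore at about (347,150) against the bore centre at (332,285), a little to the right. I'll quantify the offset.

```bash
python3 - <<'E'
from h import *
f,s=np.load("pics/i_w.npy",allow_pickle=True)
T=np.array(f['T_tool_cam']);K=np.array(f['intrinsics']);a=np.linspace(0,2*np.pi,721)
def ext(x0,y0,r,z):
    P=np.c_[x0+r*np.cos(a),y0+r*np.sin(a),z+0*a,1+0*a];q=(np.linalg.inv(T)@P.T)[:3];u,v=K[0,0]*q[0]/-q[2]+K[0,2],K[1,1]*-q[1]/-q[2]+K[1,2]
    c=lambda t,o:round(float((t-o+.5)*4.5-.5),0)
    return c(u.min(),250),c(u.max(),250),c(v.min(),280),c(v.max(),280)
print("bore pred",ext(0,0,13.8,141.6),"meas 150 515 120 455")
print("outer pred",ext(0,0,20,141.6),"meas 75 590 48 522")
for x in(-1,0,1):print("tip",x,ext(x,0,5,167.1),"meas 287 407 ? 204")
E
```

```text
bore pred (139.0, 509.0, 133.0, 463.0) meas 150 515 120 455
outer pred (55.0, 593.0, 53.0, 533.0) meas 75 590 48 522
tip -1 (269.0, 381.0, 110.0, 212.0) meas 287 407 ? 204
tip 0 (269.0, 381.0, 99.0, 202.0) meas 287 407 ? 204
tip 1 (269.0, 381.0, 89.0, 192.0) meas 287 407 ? 204
```

Request:
carry_out([
  [[20, -0.0005, 0.0012, 0.003, 0], [20, -0.0005, 0.0012, 0.009, 0], [20, -0.0005, 0.0012, 0.016, 0], [20, -0.0005, 0.0012, 0.021, 0], [20, -0.0005, 0.0012, 0.021, 0]],
])

```text
clock: 6.2
eef_pos: [546.7, 178.8, 249.6]
tcp_rot: [-3.134, -0.001, 2.179]
contact_force: [0.5, 1.1, -3.6]
opening: 0.447
```

```bash
python3 shot.py wrist j_w;python3 shot.py side j_s; python3 - <<'E'
import cv2
a=cv2.resize(cv2.imread("pics/j_w.png")[280:410,250:400],None,fx=4.5,fy=4.5,interpolation=cv2.INTER_CUBIC);cv2.imwrite("pics/j_c.png",a)
a=cv2.resize(cv2.imread("pics/j_s.png")[130:290,230:390],None,fx=3.6,fy=3.6,interpolation=cv2.INTER_CUBIC);cv2.imwrite("pics/j_d.png",a)
E
```

```text
6.2 [546.7 178.8 249.6] [-3.1340e+00 -6.0000e-04  2.1792e+00] [ 0.5  1.1 -3.6] 0.4470484685418069 0.011843344006439088
6.25 [546.9 178.9 250. ] [-3.1345e+00 -4.0000e-04  2.1793e+00] [-0.2 -0.5 -6. ] 0.44664417901049464 0.011408579975239053
```

View pics/j_c.png

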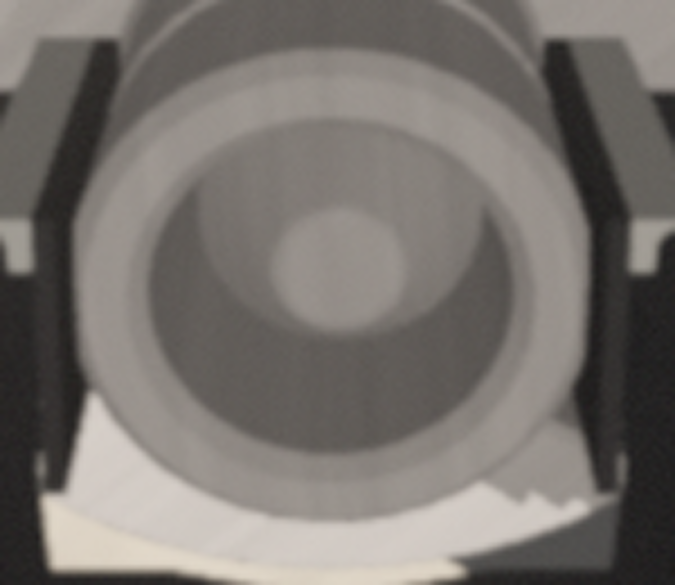

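View pics/j_d.png

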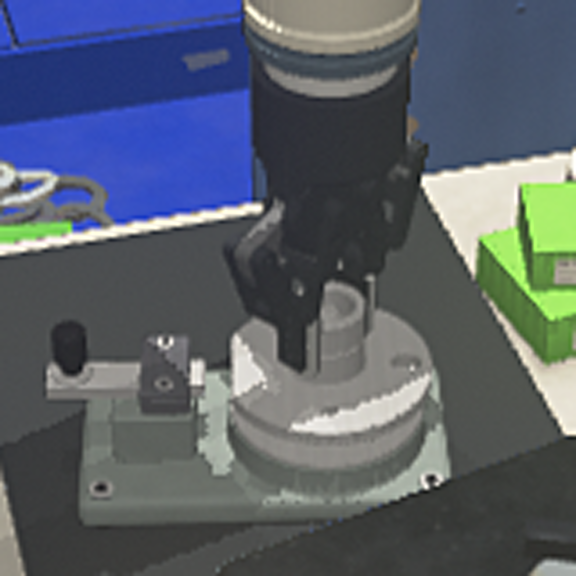

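The tip at (338,269) is now within about 0.5 mm of the bore axis, with no contact forces. I'll continue down over the pin.

Request:
carry_out([
  [[20, 0, 0.0005, 0.002, 0], [20, 0, 0.0005, 0.005, 0], [20, 0, 0.0005, 0.008, 0], [20, 0, 0.0005, 0.011, 0], [20, 0, 0.0005, 0.012, 0], [20, 0, 0.0005, 0.012, 0]],
])

```text
clock: 6.9
eef_pos: [547.4, 179.2, 238.2]
tcp_rot: [-3.135, -0.0, 2.179]
contact_force: [0.1, 0.0, -5.2]
opening: 0.451
```

Request:
carry_out([
  [[20, 0, 0, 0.001, 0], [20, 0, 0, 0.002, 0], [20, 0, 0, 0.003, 0], [20, 0, 0, 0.004, 0], [20, 0, 0, 0.004, 0]],
])

```text
clock: 7.4
eef_pos: [547.4, 179.1, 234.1]
tcp_rot: [-3.135, -0.0, 2.179]
contact_force: [-0.3, 0.3, -4.2]
opening: 0.453
```

Request:
carry_out([
  [[20, 0, 0, 0.0005, 0], [20, 0, 0, 0.001, 0], [20, 0, 0, 0.0015, 0], [20, 0, 0, 0.002, 0], [20, 0, 0, 0.002, 0]],
])

```text
clock: 7.9
eef_pos: [547.5, 179.1, 233.7]
tcp_rot: [-3.135, -0.0, 2.179]
contact_force: [-6.1, -2.2, 15.3]
opening: 0.444
```

```bash
python3 shot.py wrist k_w;python3 shot.py side k_s; python3 - <<'E'
import cv2
a=cv2.resize(cv2.imread("pics/k_w.png")[280:410,250:400],None,fx=4.5,fy=4.5,interpolation=cv2.INTER_CUBIC);cv2.imwrite("pics/k_c.png",a)
a=cv2.resize(cv2.imread("pics/k_s.png")[130:290,230:390],None,fx=3.6,fy=3.6,interpolation=cv2.INTER_CUBIC);cv2.imwrite("pics/k_d.png",a)
E
```

```text
7.9 [547.5 179.1 233.7] [-3.1352e+00 -2.0000e-04  2.1792e+00] [-6.1 -2.2 15.3] 0.4443799724451456 0.001164636464461978
7.95 [547.5 179.2 233.8] [-3.1353e+00 -2.0000e-04  2.1793e+00] [-6.1 -1.9 14.1] 0.4473374628229134 0.001259453681909586
```

View pics/k_d.png

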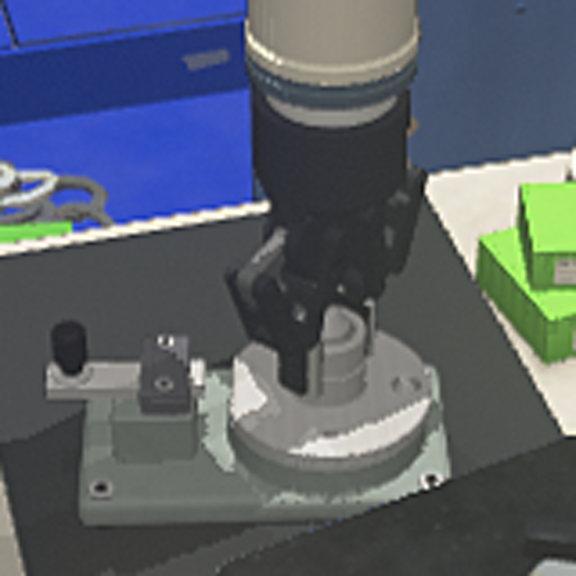

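Contact came at TCP z = 233.7 mm against the 233.6 mm predicted for seated, with about 15–20 N of press. The pin is visible in its hole at (405,382). I'll release now.

Request:
carry_out([
  [[60, 0, 0, 0, 0], [90, 0, 0, 0, 0], [90, 0, 0, 0, 0], [90, 0, 0, 0, 0], [90, 0, 0, 0, 0]],
])

```text
clock: 8.5
eef_pos: [547.5, 179.1, 233.6]
tcp_rot: [-3.135, -0.0, 2.179]
contact_force: [0.1, 0.4, -0.1]
opening: 0.899
```

Request:
carry_out([
  [[90, 0, 0, -0.02, 0], [90, 0, 0, -0.05, 0], [90, 0, 0, -0.09, 0], [90, 0, 0, -0.12, 0], [90, 0, 0, -0.12, 0]],
])

```text
clock: 9.0
eef_pos: [549.5, 180.0, 358.0]
tcp_rot: [3.141, 0.002, 2.179]
contact_force: [-0.3, 0.1, -0.6]
opening: 0.9
```

```bash
python3 shot.py wrist l_w;python3 shot.py side l_s; python3 - <<'E'
import cv2
a=cv2.resize(cv2.imread("pics/l_s.png")[170:290,230:390],None,fx=4.5,fy=4.5,interpolation=cv2.INTER_CUBIC);cv2.imwrite("pics/l_d.png",a)
E
```

```text
9.0 [549.5 180.  358. ] [3.1410e+00 1.9000e-03 2.1793e+00] [-0.3  0.1 -0.6] 0.8997743772602854 0.057596205693607454
9.05 [548.8 179.8 355.7] [-3.1393e+00  1.0000e-03  2.1792e+00] [-1.1 -0.4 -0.8] 0.9009827417476941 0.04537631371974338
```

View pics/l_d.png

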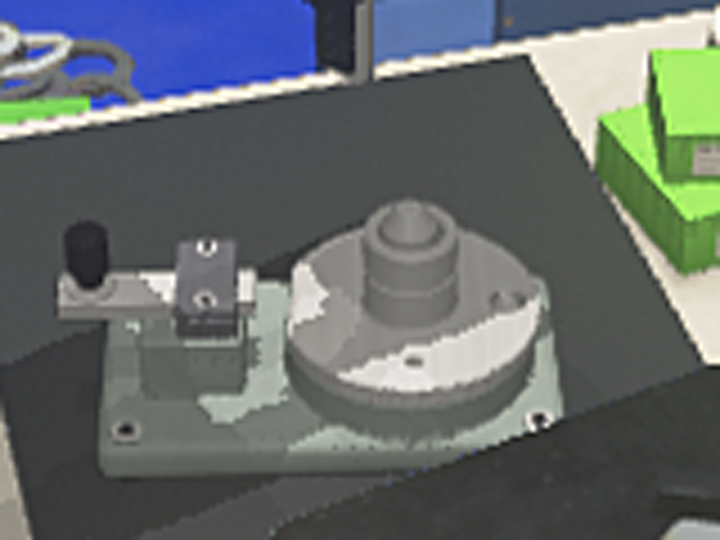

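View pics/l_w.png

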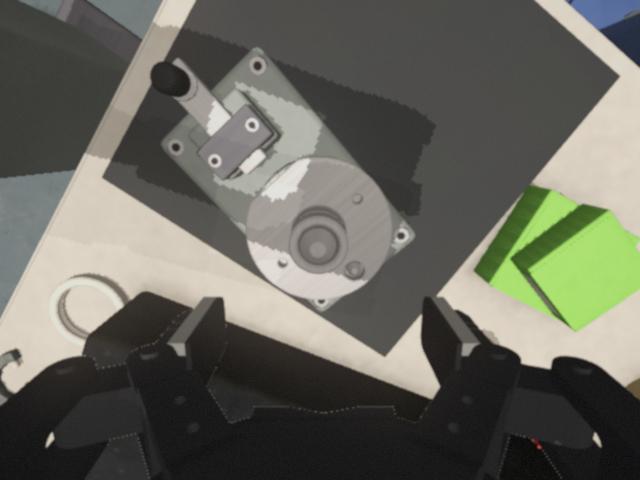

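The plate is seated. The post tip shows through the hub at (318,245) in the wrist view, and the pin is in its hole at (353,270). The knob top is at (170,78). I'll locate the knob, and check that the plate rim looks level with the seat.

```bash
python3 shot.py wrist m_w; python3 - <<'E'
from h import *
f,s=np.load("pics/m_w.npy",allow_pickle=True);im=cv2.imread("pics/m_w.png")
cv2.imwrite("pics/m_c.png",cv2.resize(im[40:310,130:430],None,fx=2.2,fy=2.2,interpolation=cv2.INTER_CUBIC))
for q in[(170,78),(175,78)]:print("knob top",onz(f,*q,95,s).round(1))
fs,_=np.load("pics/l_s.npy",allow_pickle=True)
b=lambda x,y:((x+.5)/4.5-.5+230,(y+.5)/4.5-.5+170)
k=onz(fs,*b(87,232),95);print("side knob",k)
for k in(k,):
    d=np.array([545.9,178.9])-k[:2];print(np.hypot(*d),np.arctan2(d[1],d[0]))
E
```

```text
9.1 [548.1 179.6 354. ] [-3.1364e+00  1.0000e-04  2.1793e+00] [-0.1  0.   0.4] 0.9022132379239625 0.028275652613124477
knob top [417.8 212.5  95. ]
knob top [420.1 214.1  95. ]
side knob [414.87132202 209.1268066   95.        ]
134.46997541958837 -0.226722179118377
```

View pics/m_c.png

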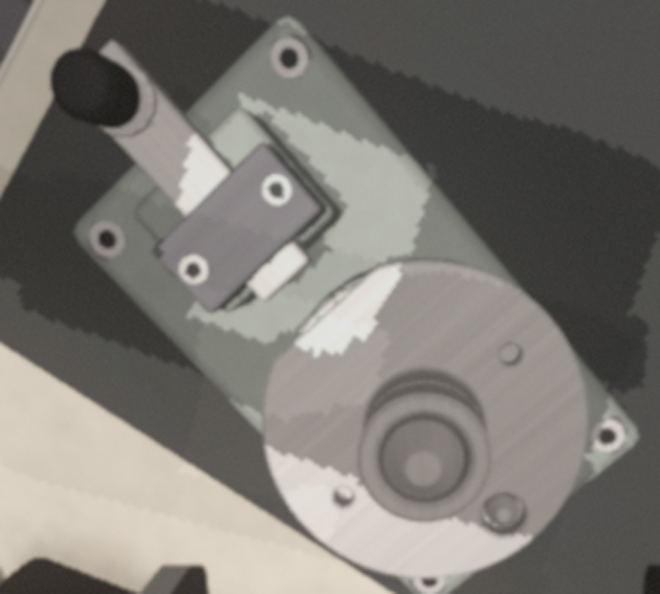

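Request:
carry_out([
  [[100, 0.012, -0.011, 0, -5], [100, 0.032, -0.028, 0, -12], [100, 0.052, -0.046, 0.005, -20], [100, 0.072, -0.064, 0.02, -28], [100, 0.09, -0.08, 0.04, -35], [100, 0.1015, -0.0907, 0.055, -41.3], [100, 0.1015, -0.0907, 0.06, -41.3], [100, 0.1015, -0.0907, 0.06, -41.3]],
])

```text
clock: 9.95
eef_pos: [414.8, 210.5, 292.4]
tcp_rot: [-3.135, -0.007, 2.898]
contact_force: [-0.1, -0.3, 0.5]
opening: 1.001
```

```bash
python3 shot.py wrist n_x;python3 shot.py wrist n_w
```

```text
9.95 [414.8 210.5 292.4] [-3.1347 -0.0069  2.8979] [-0.1 -0.3  0.5] 1.0014804492291245 0.04038214838559786
10.0 [415.5 210.7 293.2] [-3.1359 -0.0055  2.8975] [ 0.3 -0.9  0. ] 1.0007973678566717 0.022038756685343136
```

View pics/n_w.png

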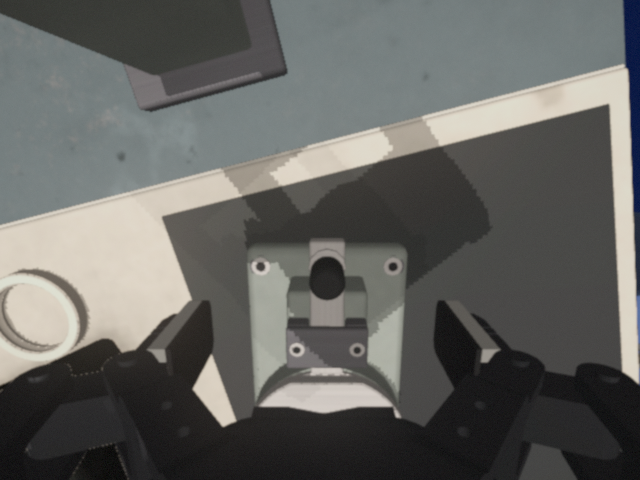

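The knob is centred under the gripper at about (327,280), and the bolt bar runs straight up the image, so the yaw is right.

```bash
python3 - <<'E'
from h import *
f,s=np.load("pics/n_w.npy",allow_pickle=True)
T=np.array(f['T_tool_cam'])
for q in[(327,280),(327,284)]:
    p=onz(f,*q,95,s);M=R.from_euler('xyz',s['tcp_rot']).as_matrix();print(p.round(1),(M.T@(p-s['eef_pos'])).round(1))
E
```

```text
[412.6 212.3  95. ] [  2.1   2.  198.2]
[414.6 211.8  95. ] [1.000e-01 2.000e+00 1.982e+02]
```

Request:
carry_out([
  [[100, 0, 0.0013, 0.015, 0], [100, 0, 0.0013, 0.03, 0], [100, 0, 0.0013, 0.042, 0], [100, 0, 0.0013, 0.045, 0], [60, 0, 0.0013, 0.045, 0]],
], squeeze=25)

```text
clock: 10.55
eef_pos: [416.2, 211.7, 248.5]
tcp_rot: [-3.136, -0.005, 2.897]
contact_force: [-0.5, 0.3, 0.9]
opening: 0.859
```

```bash
python3 shot.py wrist o_w
```

```text
10.55 [416.2 211.7 248.5] [-3.1362 -0.0052  2.8968] [-0.5  0.3  0.9] 0.8593588498329585 0.01698302469607128
```

View pics/o_w.png

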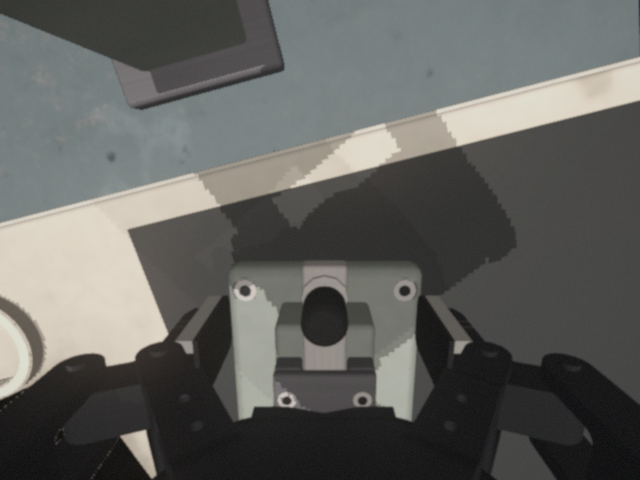

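The knob at (324,317) is centred between the fingers, so I'll pinch it.

Request:
carry_out([
  [[30, 0, 0, 0, 0], [10, 0, 0, 0, 0], [5, 0, 0, 0, 0], [5, 0, 0, 0, 0], [5, 0, 0, 0, 0], [5, 0, 0, 0, 0], [5, 0, 0, 0, 0]],
])

```text
clock: 11.3
eef_pos: [416.5, 211.9, 249.4]
tcp_rot: [-3.137, -0.004, 2.897]
contact_force: [-0.8, -0.9, 5.9]
opening: 0.195
```

```bash
python3 shot.py wrist p_w
```

```text
11.3 [416.5 211.9 249.4] [-3.1371 -0.0041  2.897 ] [-0.8 -0.9  5.9] 0.1951189883738352 0.00171296094483056
```

View pics/p_w.png

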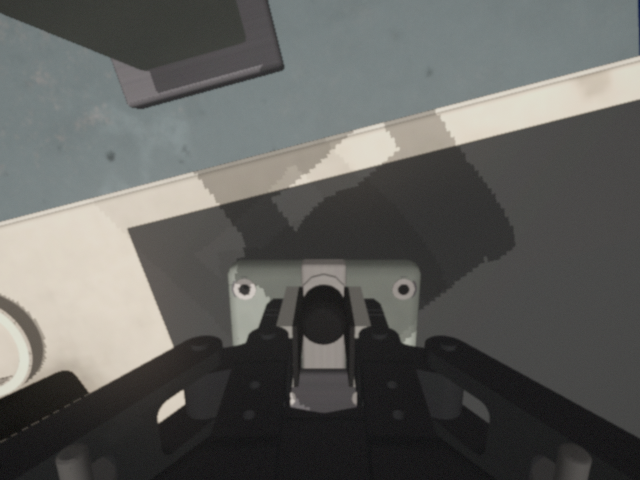

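Request:
carry_out([
  [[5, -0.003, 0, 0, 0], [5, -0.007, 0, 0, 0], [5, -0.011, 0, 0, 0], [5, -0.015, 0, 0, 0], [5, -0.018, 0, 0, 0], [5, -0.018, 0, 0, 0]],
])

```text
clock: 11.95
eef_pos: [434.7, 207.4, 249.4]
tcp_rot: [-3.137, -0.003, 2.897]
contact_force: [0.1, -1.6, 4.4]
opening: 0.193
```

Request:
carry_out([
  [[5, -0.001, 0, 0, 0], [5, -0.002, 0, 0, 0], [5, -0.003, 0, 0, 0], [5, -0.004, 0, 0, 0], [5, -0.004, 0, 0, 0]],
])

```text
clock: 12.45
eef_pos: [438.6, 206.4, 249.4]
tcp_rot: [-3.137, -0.003, 2.897]
contact_force: [-1.4, -0.9, 3.7]
opening: 0.192
```

Request:
carry_out([
  [[5, -0.001, 0, 0, 0], [5, -0.002, 0, 0, 0], [5, -0.003, 0, 0, 0], [5, -0.003, 0, 0, 0]],
])

```text
clock: 12.85
eef_pos: [439.8, 206.1, 249.3]
tcp_rot: [-3.137, -0.008, 2.896]
contact_force: [-12.3, 7.8, 12.5]
opening: 0.196
```

```bash
python3 shot.py wrist q_w; python3 shot.py side q_s; python3 - <<'E'
import cv2
a=cv2.resize(cv2.imread("pics/q_s.png")[170:290,230:390],None,fx=4.5,fy=4.5,interpolation=cv2.INTER_CUBIC);cv2.imwrite("pics/q_d.png",a)
E
```

```text
12.85 [439.8 206.1 249.3] [-3.1366 -0.0078  2.8958] [-12.3   7.8  12.5] 0.19605119812301564 0.0033902762922297866
12.9 [439.8 206.1 249.2] [-3.1366 -0.0078  2.8959] [-12.8   7.6  12.3] 0.19820154337158366 0.0013130613704890387
```

View pics/q_d.png

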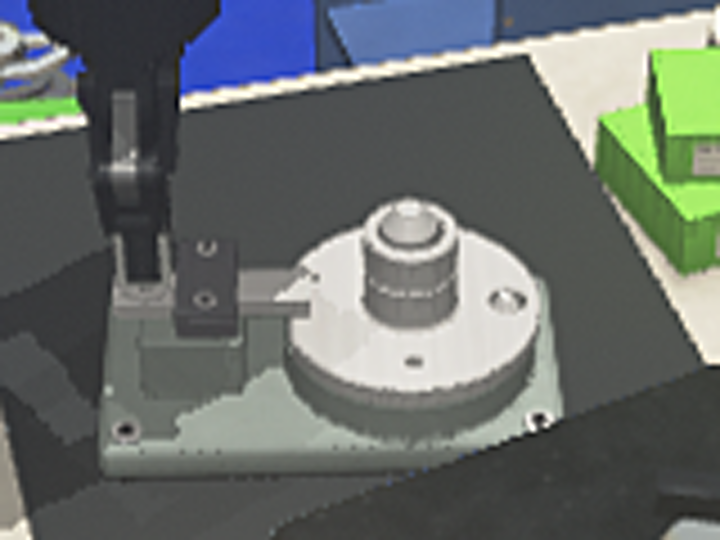

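View pics/q_w.png

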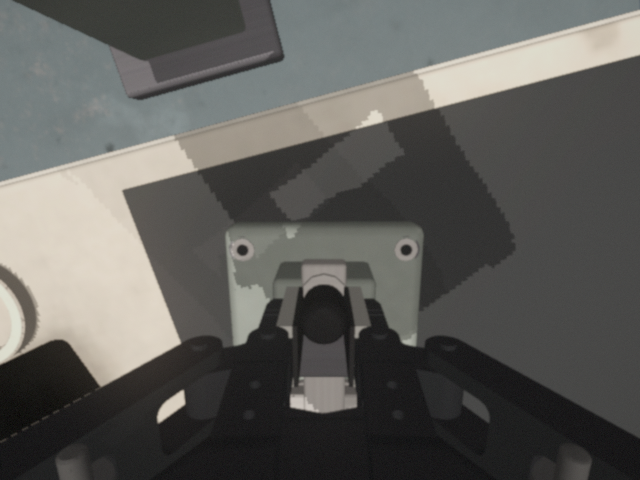

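The bolt met a stop, with about 14 N along the fixture's x. The side crop shows the nose over the plate's edge near (305,295). I'll release, lift and verify.

Request:
carry_out([
  [[30, 0, 0, 0, 0], [60, 0, 0, 0, 0], [60, 0, 0, 0, 0], [60, 0, 0, 0, 0]],
])

```text
clock: 13.35
eef_pos: [440.0, 206.0, 249.2]
tcp_rot: [-3.137, -0.007, 2.896]
contact_force: [1.0, -0.2, -0.4]
opening: 0.6
```

Request:
carry_out([
  [[60, 0, 0, -0.02, 0], [60, 0, 0, -0.06, 0], [60, 0.01, 0, -0.1, 0], [60, 0.03, 0, -0.13, 0], [60, 0.03, 0, -0.13, 0], [60, 0.03, 0, -0.13, 0]],
])

```text
clock: 13.95
eef_pos: [412.0, 213.8, 379.9]
tcp_rot: [-3.138, -0.006, 2.896]
contact_force: [0.6, -0.6, -0.3]
opening: 0.599
```

```bash
python3 shot.py side r_s; python3 shot.py wrist r_w; python3 - <<'E'
import cv2
a=cv2.resize(cv2.imread("pics/r_s.png")[170:290,230:390],None,fx=4.5,fy=4.5,interpolation=cv2.INTER_CUBIC);cv2.imwrite("pics/r_d.png",a)
E
```

```text
13.95 [412.  213.8 379.9] [-3.1378 -0.0057  2.8964] [ 0.6 -0.6 -0.3] 0.5985869057574379 0.037170103157325676
14.0 [412.  213.6 379. ] [-3.1366 -0.0071  2.8961] [ 0.   0.7 -0.1] 0.5987542004797081 0.023436328756400684
```

View pics/r_d.png

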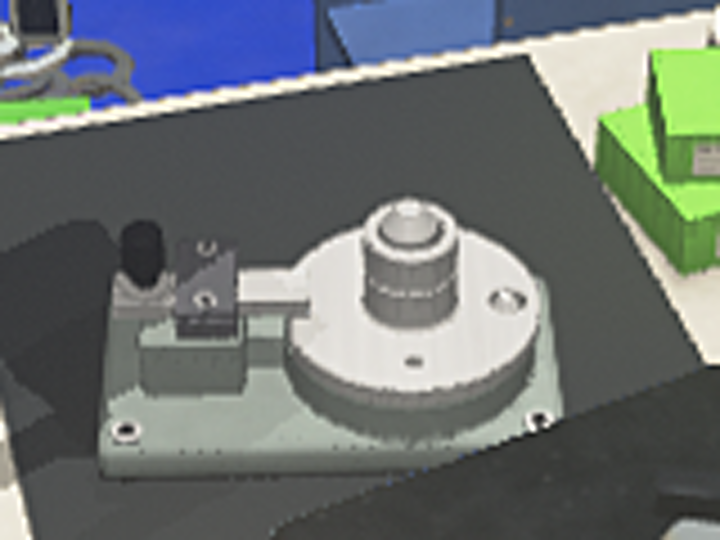

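View pics/r_w.png

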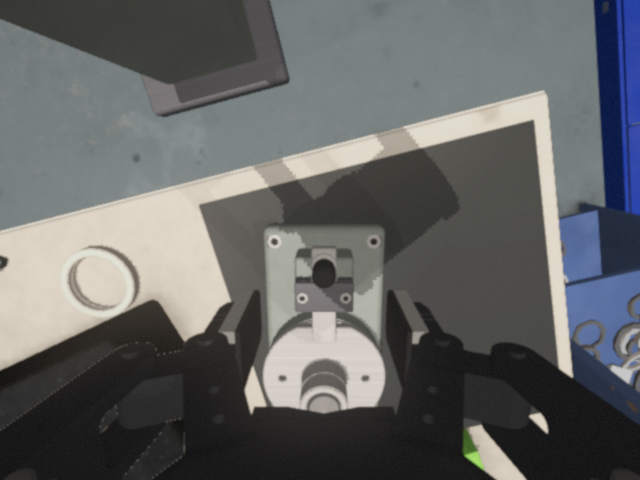

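```bash
python3 - <<'E'
from h import *
f,s=np.load("pics/r_s.npy",allow_pickle=True)
b=lambda x,y:((x+.5)/4.5-.5+230,(y+.5)/4.5-.5+170)
p=np.array([545.9,178.9]);u=np.array([np.cos(-.242),np.sin(-.242)])
k0=onz(f,*b(87,232),95)[:2];k=onz(f,*b(143,230),95)[:2];print("knob",k,"dist",(p-k)@u,"travel",(k-k0)@u)
h=onz(f,*b(410,229),92);print("hub top",h)   # centre of hub top at z=92
for n,q in(("hole",(507,300)),("s-y",(414,362))):
    x=onz(f,*b(*q),52)[:2]-p;print(n,x@u,x@np.array([-u[1],u[0]]))
# nose tip corners at bar top z~?
for q in((308,300),):
    for z in(58,64): print("nose",z,(p-onz(f,*b(*q),z)[:2])@u)
w,sw=np.load("pics/r_w.npy",allow_pickle=True)
k=onz(w,324,275,95,sw)[:2];print("wrist knob",k,(p-k)@u)
E
```

```text
knob [437.54053705 204.02378688] dist 111.2227216933031 travel 23.231560591299168
hub top [545.77916954 177.64565847  92.        ]
hole 42.15073096269259 -1.6043621879963592
s-y 0.3917991728459656 -40.19729924835986
nose 58 43.42663546135789
nose 64 43.347741341266584
wrist knob [435.73020213 206.96483178] 113.68511078063722
```

```bash
python3 -c "
from rig import r,workorder
s=r.sense();print(s['clock'],s['contact_force'])
print(workorder.sign_off())"
```

```text
14.05 [ 0.08479135 -1.0238362  -0.41139416]
the job is handed in; nothing more can be done
None
```

The adapter plate is on the fixture seat, hub up, with the pin in its hole. The slide bolt is pushed home and both are released. I handed the job in at about 14 s with the arm clear; no verdict was reported.

- **Plate:** I lowered it over the post and pin in small steps, with no side contact on the way down. It touched the seat at TCP z = 233.7 mm, where 233.6 mm was predicted, and I pressed it with 15–20 N before letting go. In the last side view the pin hole is 42.2 mm from the post's axis along the fixture (nominal 42). It reads 1.6 mm off to the side, about 1 mm of which looks like that camera's own bias. I did not measure the tilt separately; the plate looks flat in the pictures.
- **Bolt:** it stopped against about 14 N. The knob travelled 23 mm by camera and 24 mm by the arm. The two views disagree on where it ended: 111.2 mm from the post in the side view and 113.7 mm in the wrist view, against 112 mm when home. Its travel is only 24 mm, so at most about 1 mm can be left. The nose is visible over the plate's edge.
- **Bystanders:** the arm stayed clear of the ring and the micrometer, but I did not re-measure their positions at the end.
- **Corrected on the way:** I first took a base screw seen through the bore for the post tip. Later, a view of the real tip showed the plate about 1.3 mm off-centre, and I corrected that before the pin went in.

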